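# Prop open the tea chest on the coffee-bar counter

### The job

Prop the lid of the steel tea chest open for service: swing its stay up by the orange grip until it stands against its stop, so that the lid rests on it, then let go. Leave the dark chest with the grey grip shut.

Things in the scene. Friction and masses are not known exactly. Their poses are not given: they have to be found in the camera images.
- tea_grip (a point): Centre of the stay's orange grip: a level round sleeve 16 mm thick, 44 mm long, 55 mm out from the lid's right (-y) edge, about 75 mm above the counter, nothing under it. Axes turn with the stay: x from pivot to grip (folded: level, away from the robot), y along the grip towards the chest, z up when folded. Pivot axis, along y: 140 mm from here along -x. The grip does not spin on the stay.
- tea_stay (a joint): Stay of the fixed steel chest. 0: folded level under the lid's side; grows as the grip swings on its 140 mm arc up and back towards the robot; 1.35: at its stop. From about 0.15 its bar lifts the lid, taking up to 15 N at first and little later. Let go before about 1.0 it falls back; nearer the stop it stands where it is left or runs on to the stop, held by the lid's weight.
- tea_lid (a joint): Light metal lid (245 x 170 x 6 mm) of the steel chest (240 mm deep, 140 wide, 100 high, turned up to 0.4 rad either way), hinged along the chest's far edge, overhanging its sides by 15 mm. 0: shut; about 0.64 when resting on the stay at its stop, a little more on the way. Falls shut when not held.
- pod_lid (a joint): Lid of the other chest, dark grey with a black lid and a grey stay grip, same shape and size: 0 shut, as it must remain. The two chests stand side by side, either way round.

How it is judged:
By the outcome, as a careful person would: the job done as asked, in the order asked, and still so for the second after the job is handed in, with the robot touching nothing.
It also fails if it takes over 38 s, if anything falls off the work surface, if the arm or the gripper's body presses on something with over 40 N, if the wrist force passes 120 N, or if a joint passes its speed limit or range.

### The arm

A 7-joint arm with a two-finger parallel gripper is mounted at the origin on the work surface. World frame = base frame: x ahead of the robot, y to its left, z up, the work surface at z = 0. Lengths are in m, angles in degrees, forces in N, time in s.
With the tool pointing down it reaches from about 0.35 to 0.775 m from the base axis. Payload 3.1 kg.
Tool frame: the origin (TCP) lies on the centre line of the jaws, within the pads' length; the fingertips stand 17 mm ahead of it and the grasp point (between the pads) lies 2 mm behind it (robot.tip_reach is the distance from the TCP to the fingertips, in m); z points along the fingers, y is the line along which they close (so a half turn about z gives the same grasp; the last joint's range is limited). The gripper opens to 85 mm and grips with 20 to 120 N. Pads are 22 mm wide; open, the fingers measure 114 mm over their backs; the gripper's body (76 mm by 85 mm) begins 54 mm behind the grasp point. The pads swing forward as they close: fully open they stand 13 mm farther back than shut.
Start: joints at [66.194, 17.813, 0.802, 86.603, -0.252, 75.585, -1.558], TCP at [0.201, -0.512, 0.248] pointing down, gripper open.
Joint ranges: [-154.91, 154.91], [-16.99, 109.72], [-72.82, 74.43], [7.12, 147.25], [-82.49, 262.49], [11.32, 116.49], [-174.64, 174.64]. Speed limits (degrees/s): [159.86, 159.86, 180, 180, 180, 180, 180].

### API

Orientations are given as [roll, pitch, yaw] about the fixed x, y, z axes, in that order (R = Rz(yaw) Ry(pitch) Rx(roll)).
In Python, from station import robot, fingers, vision, workorder, recognise gives the robot as it stands. Calls block until the motion is done:
- robot.move_to(position, orientation): joint-space move of the TCP to a pose.
- robot.line_to(position, orientation=None, velocity=0.15, f_stop=None): straight line of the TCP; orientation=None keeps the orientation; velocity is the mean speed in m/s. With f_stop (N) it stops when the force on the tool has changed by that much, and returns True; else False.
- robot.move_j(angles): joint-space move.
- fingers.gripper_to(opening, force=None): opening from 0.0 (shut) to 1.0 (fully open); force is the grip in N (None keeps the last); returns when the fingers have stopped.
- robot.pause(seconds).
- robot.inverse_kinematics(position, orientation): joint angles nearest the present ones, or None.
- vision.grab_frame(name): name is "scene" or "side" or "wrist"; returns the picture (480x640x3 uint8, red, green, blue); there is no depth.
- vision.calibration(name): a dict with "mtx" (3x3 intrinsics, pixels), "extrinsics" (4x4, takes a point from world to camera coordinates); the wrist camera has in their place "T_tool_cam" (4x4, takes a point from camera to tool coordinates, whose origin is the TCP and whose axes are the flange's). Camera axes: x right, y up, looking along -z (the intrinsics and any distortion apply to the point x, -y, -z); pixel columns grow to the right and rows downward; lengths in m; the calibration is good to about 2 mm. A picture is of the moment at which its call begins: read the wrist's pose just before it. calibration takes no time and is no camera call.
A pose or a line that the arm cannot do raises robot.PlanningError and nothing moves.
- workorder.close_job(): hands the job in; it is judged then, once.
Trained networks look in the newest picture that a camera, given by its name, has taken for a name from the list of things; names that differ only in an ending like _2 or _b are one class to them, and where a whole thing is asked for, a point or a joint stands for the part that bears it (a point fixed in the world has none). Each returns a list of dicts, best first, with "p" (0 to 1); they miss things now and then, are a little off and sometimes report something else, mostly with a low value. They report only what shows in the picture. A call takes as long as a camera call.
- recognise(label, camera): "rect" ([centre column, centre row, width, height] in pixels, round what is visible of it).
Readings, each from a call of its own:
- robot.current_time_s(): time.
- robot.current_joint_positions(): joint angles.
- robot.current_dq(): joint speeds.
- robot.current_joint_torque(): joint torques, N m.
- robot.current_tool_pos(): TCP position.
- robot.current_eef_rot(): TCP orientation.
- robot.current_contact_force(): force on the tool from outside, world axes, zero at the start.
- robot.current_torque(): the same for the moment, N m.
- robot.current_finger_gap(): opening from 0.0 (shut) to 1.0 (fully open).
- robot.current_gripper_force(): force on a finger pad.
Only numpy, scipy, OpenCV 4.12 (cv2) and the standard library are available. Lean on these libraries where they do the work, as an engineer would, in place of code of your own. Each camera call takes 0.05 s, during which the arm holds its last target. There are 200 camera calls.

## Working session

There is one attempt and no reset: what is moved stays moved. The work goes in short steps, each a Python script; the robot and the scene stay as the last script left them, time stands still between calls to the robot, and variables do not carry over. Pictures are saved under pics/ and viewed, at most 10 in all, crops included, and the job is handed in when it is done.

```bash
mkdir -p pics; ls
python3 - <<'E'
from station import robot, fingers, vision, workorder, recognise
import cv2, numpy as np
ims=[]
for c in ("scene","side"):
    im=vision.grab_frame(c); ims.append(im)
    cv2.imwrite(f"pics/{c}0.png",im[:,:,::-1])
    for l in ("tea_grip","tea_stay","tea_lid","pod_lid"):
        print(c,l,recognise(l,c)[:3])
    k=vision.calibration(c); print(k)
print(robot.current_time_s())
E
```

```text
pics
scene tea_grip [{'rect': [205.3, 180.0, 21.2, 15.4], 'p': 0.63}]
scene tea_stay []
scene tea_lid [{'rect': [275.7, 191.2, 147.0, 99.6], 'p': 0.66}]
scene pod_lid [{'rect': [470.5, 323.1, 175.5, 150.0], 'p': 0.56}]
{'mtx': array([[602.73985347,   0.        , 322.10733127],
       [  0.        , 602.73985347, 239.64885818],
       [  0.        ,   0.        ,   1.        ]]), 'extrinsics': array([[-0.61960305,  0.78490473,  0.0040768 ,  0.34027588],
       [-0.58418348, -0.46461041,  0.6654824 ,  0.25291881],
       [ 0.52423441,  0.40995333,  0.74640241, -1.46828216],
       [ 0.        ,  0.        ,  0.        ,  1.        ]])}
side tea_grip [{'rect': [366.1, 181.2, 7.7, 9.6], 'p': 0.52}]
side tea_stay [{'rect': [365.8, 182.3, 8.2, 7.0], 'p': 0.43}]
side tea_lid [{'rect': [366.8, 213.1, 153.3, 68.3], 'p': 0.75}]
side pod_lid [{'rect': [253.2, 373.0, 217.3, 147.3], 'p': 0.62}]
{'mtx': array([[580.69326701,   0.        , 324.0729364 ],
       [  0.        , 580.69326701, 244.65915161],
       [  0.        ,   0.        ,   1.        ]]), 'extrinsics': array([[-0.94100508, -0.33808777, -0.01435627,  0.49987729],
       [ 0.17597872, -0.5251596 ,  0.83260968, -0.18672829],
       [-0.28903449,  0.78096354,  0.55367411, -0.92741544],
       [ 0.        ,  0.        ,  0.        ,  1.        ]])}
0.5
```

View pics/scene0.png

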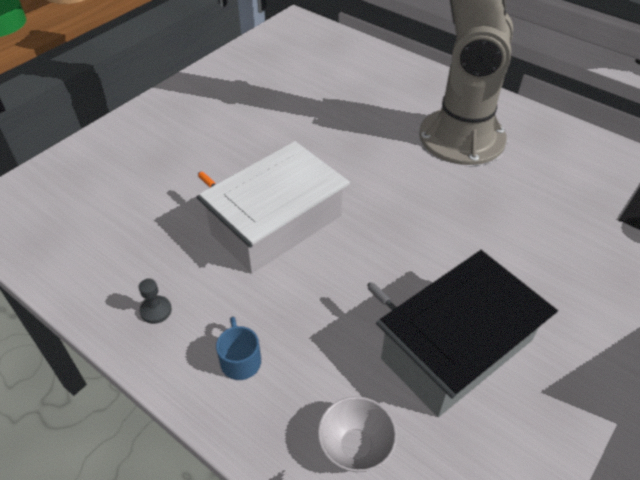

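View pics/side0.png

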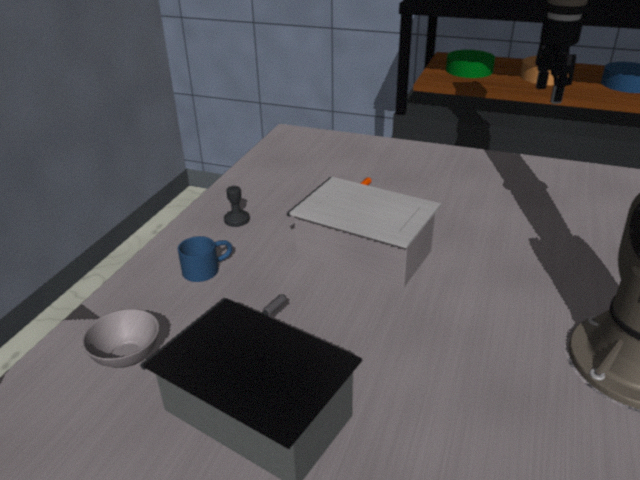

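The steel chest is at the upper middle of the scene view, with the orange grip at about (206,179). In the side view the grip is partly hidden at (366,182). The dark chest is to the robot's left, at (470,320) in the scene view.

```bash
cat > h.py <<'E'
from station import robot, fingers, vision, workorder, recognise
import cv2, numpy as np
from scipy.spatial.transform import Rotation as R
def ray(c,px,T=None):
    k=vision.calibration(c); m=k["mtx"]
    if T is None: T=np.linalg.inv(k["extrinsics"])
    d=np.array([(px[0]-m[0,2])/m[0,0],-(px[1]-m[1,2])/m[1,1],-1.])
    d=T[:3,:3]@d; return T[:3,3],d/np.linalg.norm(d)
def tri(rays):
    A=0;b=0
    for o,d in rays:
        P=np.eye(3)-np.outer(d,d);A=A+P;b=b+P@o
    p=np.linalg.solve(A,b)
    return p,max(np.linalg.norm(np.cross(p-o,d)) for o,d in rays)
def toolT():
    T=np.eye(4);T[:3,:3]=R.from_euler('xyz',robot.current_eef_rot(),degrees=True).as_matrix();T[:3,3]=robot.current_tool_pos();return T
def orange(im):
    h=cv2.cvtColor(im,cv2.COLOR_RGB2HSV)
    m=cv2.inRange(h,(4,150,90),(18,255,255))
    n,l,s,c=cv2.connectedComponentsWithStats(m)
    return m,[(s[i].tolist(),c[i].round(1).tolist()) for i in range(1,n) if s[i][4]>15]
E
python3 - <<'E'
from h import *
S=[(296,146),(348,183),(253,240),(202,197)];D=[(440,206),(406,246),(290,213),(333,180)]
for s,d in zip(S,D):
    p,e=tri([ray("scene",s),ray("side",d)]); print(p.round(3),round(e,4))
p,e=tri([ray("scene",(206,179)),ray("side",(366,182))]); print("grip",p.round(3),e)
for n in("scene","side"): print(n,orange(cv2.imread(f"pics/{n}0.png")[:,:,::-1])[1])
print(vision.calibration("wrist"), robot.current_eef_rot())
E
```

```text
[ 0.366 -0.217  0.098] 0.004
[ 0.396 -0.056  0.101] 0.0013
[ 0.633 -0.094  0.106] 0.0016
[ 0.604 -0.259  0.098] 0.0022
grip [ 0.545 -0.312  0.076] 0.0033964870106911807
scene [([83, 0, 24, 8, 88], [94.0, 2.8]), ([104, 0, 38, 21, 213], [120.5, 6.7]), ([33, 4, 16, 8, 35], [40.1, 8.7]), ([48, 4, 56, 37, 627], [73.8, 20.0]), ([97, 5, 9, 6, 18], [101.9, 7.8]), ([18, 12, 35, 29, 247], [35.8, 23.1]), ([9, 33, 8, 9, 28], [12.9, 36.7]), ([0, 37, 29, 30, 248], [11.4, 52.7]), ([199, 172, 15, 14, 98], [205.4, 178.4])]
side [([526, 67, 11, 18, 89], [531.1, 75.0]), ([423, 69, 23, 7, 62], [433.9, 71.5]), ([491, 75, 9, 4, 17], [495.0, 76.4]), ([414, 77, 41, 17, 337], [434.4, 86.4]), ([573, 83, 34, 8, 114], [589.4, 86.1]), ([487, 92, 63, 12, 277], [521.1, 97.3]), ([613, 95, 7, 8, 17], [616.8, 98.7]), ([561, 97, 79, 15, 528], [603.5, 104.3]), ([362, 178, 9, 7, 46], [366.5, 181.1])]
{'mtx': array([[417.1961825 ,   0.        , 309.89388314],
       [  0.        , 417.1961825 , 239.11805339],
       [  0.        ,   0.        ,   1.        ]]), 'T_tool_cam': array([[ 3.13152743e-04,  9.61785934e-01,  2.73802335e-01,
         7.13035798e-02],
       [ 9.99999939e-01, -2.58153482e-04, -2.36902057e-04,
        -3.53362165e-04],
       [-1.57166040e-04,  2.73802392e-01, -9.61785956e-01,
        -1.24275407e-01],
       [ 0.00000000e+00,  0.00000000e+00,  0.00000000e+00,
         1.00000000e+00]])} [-1.79994693e+02  2.53508538e-03  2.14197053e+01]
```

```bash
cat >> h.py <<'E'
a=np.radians(-10.2); u=np.array([np.cos(a),np.sin(a),0]); v=np.array([-np.sin(a),np.cos(a),0]); w=np.array([0,0,1.])
def R0(side): # side=+1: tool x=v ; -1: tool x=-v
    return np.column_stack([side*v,side*u,-w])
def pose(g,th,ph,side,out=0.0):
    """g folded grip centre; th stay angle; ph tool tilt (rad); -> TCP pos, rpy"""
    c=g-.14*u+.14*(np.cos(th)*u+np.sin(th)*w)-out*v
    M=R.from_rotvec(-ph*v).as_matrix()@R0(side)
    return c+.002*M[:,2], R.from_matrix(M).as_euler('xyz',degrees=True)
E
python3 - <<'E'
from h import *
g=np.array([.545,-.312,.076])
for side in(1,-1):
  for p0,p1 in((0,0),(0,30),(0,45),(0,60),(0,77),(20,60),(-20,40)):
    r=[]
    for t in np.linspace(0,1.35,6):
        q=robot.inverse_kinematics(*pose(g,t,np.radians(p0+(p1-p0)*t/1.35),side,.006)); r.append(q)
    print(side,p0,p1,[None if q is None else np.round(q).astype(int).tolist() for q in r])
E
```

```text
1 0 0 [[40, 36, -17, 85, 11, 60, 10], [40, 34, -17, 84, 11, 64, 11], [41, 30, -18, 84, 10, 67, 12], [43, 26, -18, 86, 8, 69, 13], [44, 22, -18, 89, 7, 70, 15], [47, 18, -18, 93, 6, 70, 17]]
1 0 30 [[40, 36, -17, 85, 11, 60, 10], [43, 30, -18, 90, 9, 55, 13], [46, 23, -19, 96, 5, 50, 17], [50, 16, -19, 103, -2, 45, 23], [53, 9, -17, 110, -12, 40, 34], [52, 2, -9, 118, -26, 37, 50]]
1 0 45 [[40, 36, -17, 85, 11, 60, 10], [44, 29, -18, 93, 8, 51, 14], [49, 21, -20, 102, 1, 42, 21], [53, 13, -18, 111, -14, 33, 35], [51, 5, -9, 120, -38, 29, 62], [33, -1, 16, 130, -66, 29, 93]]
1 0 60 [[40, 36, -17, 85, 11, 60, 10], [45, 27, -19, 96, 6, 47, 15], [51, 18, -20, 107, -6, 34, 27], [56, 10, -18, 118, -35, 24, 58], [36, 4, 12, 130, -82, 28, 107], [66, 5, -10, 139, 254, 40, 139]]
1 0 77 [[40, 36, -17, 85, 11, 60, 10], [47, 26, -19, 99, 5, 42, 17], [54, 16, -21, 113, -17, 25, 40], [71, 11, -30, 125, -77, 18, 103], [107, 20, -62, 136, 237, 26, 161], [116, 36, -62, 145, 228, 43, -171]]
1 20 60 [[49, 27, -21, 105, 4, 31, 18], [53, 22, -22, 111, -8, 24, 31], [60, 16, -25, 117, -30, 18, 54], [69, 11, 
[... 959 characters left out ...]
 -139], [39, 10, 1, 119, -43, 26, -115], [51, 5, -4, 129, -81, 26, -73], [66, 5, -10, 139, 254, 40, -41]]
-1 0 77 [[21, 35, 12, 86, -8, 59, -155], [24, 24, 10, 100, -15, 42, -147], [33, 15, 5, 114, -33, 27, -126], [49, 10, -6, 126, -82, 23, -74], [107, 20, -62, 136, 237, 26, -19], [116, 36, -62, 145, 228, 43, 9]]
-1 20 60 [[25, 26, 10, 106, -23, 32, -139], [30, 20, 6, 111, -32, 27, -128], [38, 14, 0, 118, -48, 22, -111], [47, 9, -5, 125, -73, 22, -84], None, [66, 5, -10, 139, 254, 40, -41]]
-1 -20 40 [[20, 49, 11, 64, -2, 86, -161], [21, 38, 11, 77, -4, 74, -159], [23, 27, 10, 89, -7, 61, -155], [27, 16, 8, 102, -12, 48, -149], [36, 7, 3, 114, -23, 36, -135], [49, 0, -1, 126, -50, 30, -104]]
```

Run:
```python
from h import *
g=np.array([.545,-.312,.076]); rp=R.from_matrix(R0(-1)).as_euler('xyz',degrees=True)
rays=[]
for i,off in enumerate((-.03*v, .03*v-.05*u)):
    p=g+off+np.array([0,0,.15 if i==0 else .13])
    robot.move_to(p,rp)
    T=toolT()@vision.calibration("wrist")["T_tool_cam"]
    im=vision.grab_frame("wrist"); cv2.imwrite(f"pics/w{i}.png",im[:,:,::-1])
    m,o=orange(im); o=max(o,key=lambda z:z[0][4]) if o else None
    print(o,recognise("tea_grip","wrist")[:1])
    if o:
        c=cv2.minAreaRect(cv2.findNonZero(m)); print(c); rays.append(ray("wrist",o[1],T))
print(tri(rays),robot.current_time_s())
```

```text
([296, 244, 23, 63, 1315], [307.4, 275.3]) [{'rect': [364.3, 299.7, 136.4, 125.8], 'p': 0.65}]
((307.0, 275.0), (62.0, 22.0), 90.0)
([212, 156, 28, 73, 1784], [225.8, 191.8]) [{'rect': [331.1, 218.2, 236.7, 147.5], 'p': 0.74}]
((225.7106475830078, 192.3189697265625), (71.89012908935547, 25.408811569213867), 87.20729064941406)
(array([ 0.54848497, -0.30740998,  0.07619636]), np.float64(0.00020728126253716323)) 3.4083
```

View pics/w0.png

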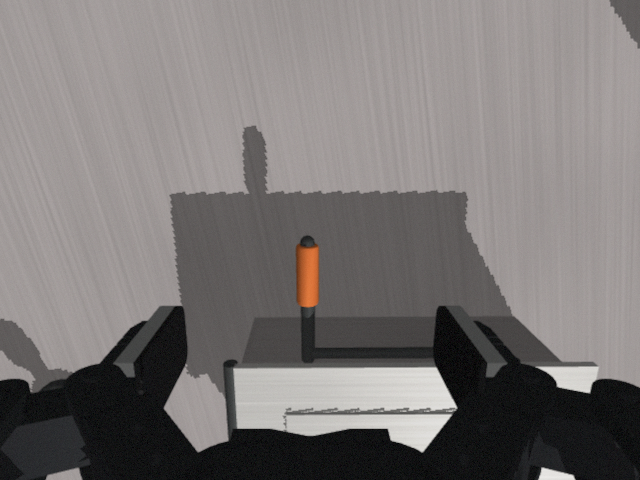

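View pics/w1.png

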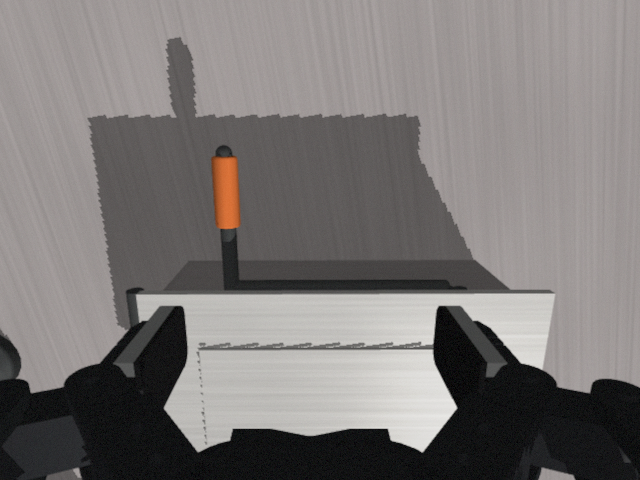

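Run:
```python
from h import *
g=np.array([.5485,-.3074,.0762]); d=np.radians
p,o=pose(g,0,d(-15),-1,.008); z=R.from_euler('xyz',o,degrees=True).as_matrix()[:,2]
fingers.gripper_to(.7,60)
robot.move_to(p-.09*z,o)
print(robot.line_to(p,o,.08,f_stop=12))
fingers.gripper_to(0,60)
print(robot.current_finger_gap(),robot.current_gripper_force(),robot.current_contact_force(),robot.current_tool_pos()-p)
if .12<robot.current_finger_gap()<.26:
    for t in (.1,.2,.3):
        s=robot.line_to(*pose(g,t,d(-15+40*t/1.35),-1,.008),.06,f_stop=40)
        print(t,s,np.round(robot.current_contact_force(),1),robot.current_gripper_force())
        if s: break
cv2.imwrite("pics/s2.png",vision.grab_frame("scene")[:,:,::-1])
print(robot.current_time_s())
```

```text
False
0.16532986351077386 58.641530871391296 [-1.64811578  0.21763227  4.80377045] [-4.18389835e-04  2.81742488e-05  5.33902848e-04]
0.1 False [-1.5 -0.9 -3.3] 58.51968705654144
0.2 False [ 0.7 -1.9 -6.8] 60.68233609199524
0.3 False [ 0.2 -1.6 -7.5] 60.605067014694214
7.3
```

View pics/s2.png

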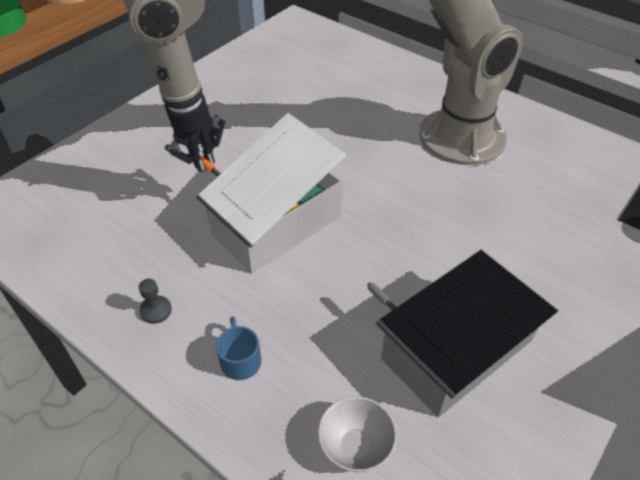

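The gripper holds the orange grip at (207,165) and the steel lid is rising, with its near edge at about (290,118). The dark chest is still shut. I'll carry on along the arc.

Run:
```python
from h import *
g=np.array([.5485,-.3074,.0762]); d=np.radians
for t in (.45,.6,.75,.9,1.05,1.2,1.29,1.34):
    s=robot.line_to(*pose(g,t,d(-15+40*t/1.35),-1,.008),.07,f_stop=30)
    print(t,s,np.round(robot.current_contact_force(),1),round(robot.current_finger_gap(),3))
    if s: break
cv2.imwrite("pics/s3.png",vision.grab_frame("scene")[:,:,::-1])
print(robot.current_time_s())
```

```text
0.45 False [-0.8 -0.9 -4.7] 0.164
0.6 False [-1.7 -1.  -0.9] 0.163
0.75 False [-0.4  0.2  1.9] 0.157
0.9 False [ 1.7 -0.1  3.2] 0.161
1.05 False [ 1.6 -1.   6.9] 0.16
1.2 False [ 4.9 -1.3  5.7] 0.165
1.29 False [ 2.  -0.8  9.3] 0.165
1.34 False [ 3.4 -1.2  8. ] 0.162
10.625
```

View pics/s3.png

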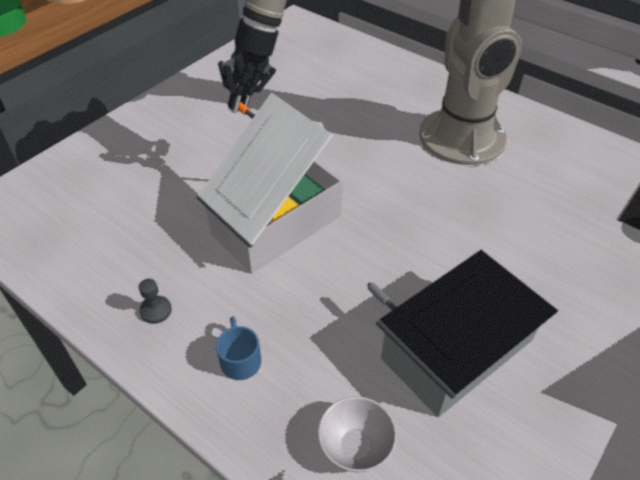

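The lid is up and leaning on the stay, and the grip is at (243,108). I'll press lightly towards the stop, let go and back off.

Run:
```python
from h import *
g=np.array([.5485,-.3074,.0762]); d=np.radians
s=robot.line_to(*pose(g,1.40,d(25),-1,.008),.03,f_stop=10)
x=robot.current_tool_pos(); M=toolT()[:3,:3]; c=x-.002*M[:,2]-(g-.14*u)
print(s,np.round(robot.current_contact_force(),1),"angle",np.arctan2(c[2],c@u))
fingers.gripper_to(.6)
robot.line_to(np.array(x)-.10*M[:,2],None,.08)
robot.line_to(np.array(robot.current_tool_pos())-.06*v+.03*w,None,.12)
robot.pause(.5)
for n in("scene","side"):
    im=vision.grab_frame(n);cv2.imwrite(f"pics/{n}4.png",im[:,:,::-1])
    print(orange(im)[1][-1])
print(robot.current_time_s(),np.round(robot.current_contact_force(),1))
P=g-.14*u
for t in (1.2,1.3,1.35,1.4):
    q=np.append(P+.14*(np.cos(t)*u+np.sin(t)*w),1); r=[]
    for n in("scene","side"):
        k=vision.calibration(n);a_=k["extrinsics"]@q;m=k["mtx"]
        r.append((m[0,2]-m[0,0]*a_[0]/a_[2],m[1,2]+m[1,1]*a_[1]/a_[2]))
    print(t,np.round(r,1).tolist())
```

```text
False [ 2.6  0.1 12. ] angle 1.3815453322294595
([234, 96, 18, 15, 123], [241.9, 102.7])
([347, 213, 12, 12, 23], [352.3, 218.3])
14.225 [-0.   0.1 -0.2]
1.2 [[234.5, 109.8], [404.2, 136.0]]
1.3 [[239.8, 105.3], [410.5, 135.2]]
1.35 [[242.4, 103.2], [413.7, 135.1]]
1.4 [[245.2, 101.3], [416.9, 135.1]]
```

View pics/scene4.png

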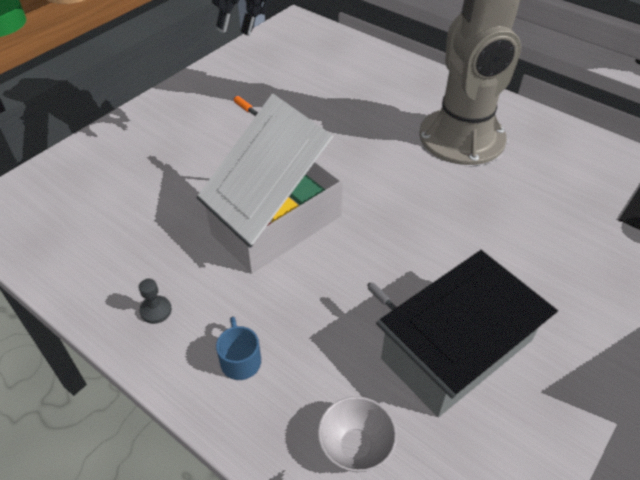

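View pics/side4.png

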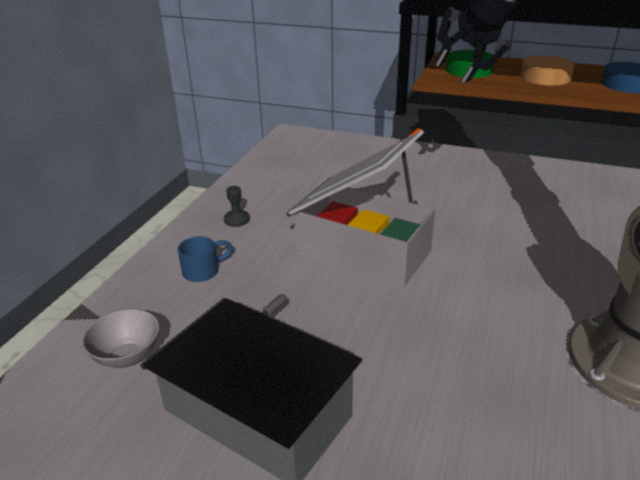

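Both views show the stay standing and the lid resting on it. The grip in the scene view is at (242,103), which matches 1.35 rad. The dark chest is shut and the robot is clear of everything.

```bash
python3 -c "
from station import workorder
print(workorder.close_job())"
```

```text
the job is handed in; nothing more can be done
None
```

The steel chest's lid is propped open on its stay, which stands at its stop (about 1.35 rad by the scene camera). The grip is released, the dark chest is still shut, and the job was handed in at about 14 s, with no verdict returned.

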